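# Refit the sprung access panel in a bench instrument

### The arm

A 6-joint arm with a two-finger parallel gripper is mounted at the origin on the work surface. World frame = base frame: x ahead of the robot, y to its left, z up, the work surface at z = 0. Lengths are in m, angles in rad, forces in N, time in s.
With the tool pointing down it reaches from about 0.35 to 0.8 m from the base axis. Payload 7.3 kg.
Tool frame: the origin (TCP) lies between the finger pads; the fingertips stand 25 mm ahead of it and the grasp point (between the pads) lies 6 mm ahead of it (r.tip_extent is the distance from the TCP to the fingertips, in m); z points along the fingers, y is the direction in which the jaws open and shut (so a half turn about z gives the same grasp; the last joint's range is limited). The gripper opens to 85 mm and grips with 20 to 120 N. Pads are 22 mm wide; open, the fingers measure 114 mm over their backs; the gripper's body (76 mm by 85 mm) begins 54 mm behind the grasp point. The pads swing forward as they close: fully open they stand 13 mm farther back than shut.
Start: joints at [-1.294, 0.342, 1.524, -0, 1.275, -0.146], TCP at [0.215, -0.479, 0.256] pointing down, gripper open.
Joint ranges: [-2.53, 2.53], [-0.77, 2.02], [0.04, 2.7], [-1, 4.14], [0.28, 2.66], [-3.11, 3.11]. Speed limits (rad/s): [2.57, 2.57, 3.14, 3.14, 3.14, 3.14].

### API

Orientations are given as a unit quaternion [x, y, z, w].
In Python, from workcell import r, command_gripper, optics gives the robot as it stands. The module is installed in compiled form; this text tells all that it offers. Calls block until the motion is done:
- r.reach(position, orientation): joint-space move of the TCP to a pose.
- r.move_straight(position, orientation=None, speed=0.15, max_force=None): straight line of the TCP; orientation=None keeps the orientation; speed is the mean speed in m/s. With max_force (N) it stops when the force on the tool has changed by that much, and returns True; else False.
- r.movej(angles): joint-space move.
- command_gripper(opening, force=None): finger opening in m; force is the grip in N (None keeps the last); returns when the fingers have stopped.
- r.hold(seconds).
- r.solve_ik(position, orientation): joint angles nearest the present ones, or None.
- r.read_state(): the state.
- optics.get_image(name): name is "scene" or "top"; returns (picture, depth): 384x512x3 uint8, red, green, blue; 384x512 float32, m along the optical axis (not along the pixel's ray), 0 where there is no reading.
- optics.camera_model(name): a dict with "K" (3x3 intrinsics, pixels), "R" (3x3) and "t" (3): a world point X has camera coordinates R X + t. Camera axes: x right, y down, z forward; pixel columns grow to the right and rows downward; lengths in m; the calibration is good to about 2 mm. A picture is of the moment at which its call begins. camera_model takes no time and is no camera call.
A pose or a line that the arm cannot do raises r.PlanningError and nothing moves.
- r.finish_job(): hands the job in, once; it reports no verdict.
The state is a dict: "time_s": time; "joint_positions": joint angles; "dq": joint speeds; "tau": joint torques, N m; "eef_pos": TCP position; "eef_rot": TCP orientation; "contact_force": force on the tool from outside, world axes, zero at the start; "torque": the same for the moment, N m; "grip_width": finger opening in m.
Only numpy, scipy, OpenCV 4.12 (cv2) and the standard library are available. Lean on these libraries where they do the work, as an engineer would, in place of code of your own. Each camera call takes 0.05 s, during which the arm holds its last target.

### The job

Put the white access panel back into the hatch opening on top of the white bench instrument. The panel is longer than the opening: tilt it, tuck one edge under the orange-striped lip and push the sprung rail back, lower the other edge past the opposite lip, then let the panel return so that it lies flat on both ledges under both lips, and let go. Be gentle with the instrument, do not shift the other things on the bench, and do not force the parts.

Things in the scene. Friction and masses are not known exactly. Their poses are not given: they have to be found in the camera images.
- instrument: White bench instrument, fixed to the bench, 330 (x) x 200 mm, 96 mm high over the lips. Origin: centre of its underside; z up; -x towards the orange-striped (sprung) lip. A grey hatch frame in its top holds lips, ledges, rail and stop; the frame is bolted up to 16 mm either way along x from centred, differently each time, not shown by any pose. The points below are for a centred frame.
- opening (a point): Nominal centre of the hatch opening, level with the top of the lips (96 mm above the bench). The opening is 154 mm long (x) by 118 mm wide (y), between two 4 mm thick lips across its ends and two upright cheeks along its sides. Axes as the instrument's.
- sprung_lip (a point): Nominal middle of the lower edge of the orange-striped lip, 77 mm to -x of the opening's centre, 92 mm above the bench: 14 mm clear over the ledge. The panel's first edge goes under here.
- rail_face (a point): Nominal middle of the sprung rail's face at rest, 5 mm to -x beyond the striped lip's edge. The 112 mm wide upright rail gives 14 mm towards -x, with 4 N at first and 9 N at the end, then meets a hard end. The panel can pass the fixed lip only with the rail within 2 to 3 mm of that end. Let go, the rail slides the panel back against the fixed stop.
- fixed_lip (a point): Nominal middle of the lower edge of the plain lip, 77 mm to +x of the opening's centre, 92 mm above the bench. Under it, 8 mm farther to +x, a hard stop; a fitted panel touches this stop and lies 8 mm under each lip.
- ledge_level (a point): Nominal centre of the fitted panel's underside, level with the tops of both ledges (78 mm above the bench). The ledges lie across the two ends under the lips and reach into the opening 52 mm from the striped lip and 24 mm from the plain lip; between them the cavity is open 48 mm deeper.
- panel: White rigid access panel, loose, 170 mm (x) x 110 mm (y) x 5 mm, about 0.18 kg, lying on the bench with its handle up. Origin: centre of its underside; z up out of the handle side. The same either way round. Its blue bar handle stands at the centre of the top: 12 mm thick (x), 50 mm long (y), from 5 to 33 mm above the origin. Fitted, its underside lies on the ledges.
- screwdriver: Screwdriver, 160 mm, lying near the panel; leave alone. Origin below its middle.
- screwdish: White dish, 60 mm across, 18 mm high, near the panel; leave alone. Origin: centre of underside.
- tuberack: Blue tube rack with capped tubes, 70 x 130 mm, 82 mm high; leave alone. Origin: centre of underside.
- tipbox: Clear box with a blue lid, 87 x 122 mm, 62 mm high; leave alone. Origin: centre of underside.
- mouse: Blue computer mouse, 100 x 60 mm, 30 mm high; leave alone. Origin: centre of underside.
- washbottle: Bottle with a red cap, 60 mm across, 150 mm high; leave alone. Origin: centre of underside.
- pipette: White and grey pipette lying down, about 240 mm long, 24 mm high; leave alone. Origin below its middle.
Not all that is in view belongs to the job. Leave any brown or purple look-alike of the panel alone.

How it is judged:
At the end, for the whole second after the job is handed in: The panel rests flat (within 0.03 rad) on the ledges, its underside 75 to 81 mm above the bench, square to the instrument within 0.06 rad, its origin within 19 mm along x (frame setting included) and 8 mm along y of the instrument's centre, at rest and released (z of panel in the frame of instrument between 0.075 and 0.081 m and angle between panel's own z axis and vertical below 0.03 rad and x of panel in the frame of instrument between -0.019 and 0.019 m and y of panel in the frame of instrument between -0.008 and 0.008 m and angle between the x axis of panel and the x axis of instrument, either way round below 0.06 rad and contact force between the fingers and panel below 0.1 N and linear speed of panel below 0.01 m/s and angular speed of panel below 0.05 rad/s); the robot touches nothing.
It fails at once if the panel is pressed against the instrument with more than 25 N (contact force between panel and instrument above 25 N).
It fails at once if the robot presses on the instrument itself with more than 15 N (contact force between the arm and instrument above 15 N).
It fails at once if another thing on the bench is shifted by more than 30 mm (distance of any of screwdriver, screwdish, tuberack, tipbox, mouse, washbottle, pipette from where it was at the start of the episode above 0.03 m).
It also fails if it takes over 69 s, if anything falls off the work surface, if the arm or the gripper's body presses on something with over 40 N, if the wrist force passes 120 N, or if a joint passes its speed limit or range.

## Working session

There is one attempt and no reset: what is moved stays moved. The work goes in short steps, each a Python script; the robot and the scene stay as the last script left them, time stands still between calls to the robot, and variables do not carry over. Pictures are saved under pics/ and viewed, and the job is handed in when it is done.

```bash
mkdir -p pics; ls
python3 - <<'E'
from workcell import r, optics
import cv2, numpy as np
np.set_printoptions(precision=4,suppress=True)
for n in ("scene","top"):
    im,d=optics.get_image(n); cv2.imwrite(f"pics/{n}0.png",cv2.cvtColor(im,cv2.COLOR_RGB2BGR)); np.savez(f"{n}0.npz",im=im,d=d)
    c=optics.camera_model(n); print(n,c["K"],c["R"],c["t"], -c["R"].T@c["t"])
s=r.read_state(); print(s["time_s"],s["eef_pos"],s["eef_rot"],s["contact_force"],s["grip_width"],r.tip_extent)
E
```

```text
pics
scene [[411.6532   0.     259.4655]
 [  0.     411.6532 196.5955]
 [  0.       0.       1.    ]] [[-0.3255  0.9455  0.0106]
 [ 0.8157  0.2864 -0.5026]
 [-0.4782 -0.1549 -0.8645]] [ 0.2495 -0.3504  1.8856] [1.2687 0.1566 1.4513]
top [[432.6413   0.     256.8427]
 [  0.     432.6413 193.3978]
 [  0.       0.       1.    ]] [[ 0.029  -0.9995 -0.0152]
 [-0.983  -0.0257 -0.1817]
 [ 0.1812  0.0202 -0.9832]] [-0.0978  0.5202  1.3451] [ 0.2705 -0.1116  1.4156]
0.1 [ 0.2154 -0.4784  0.2557] [ 0.9777  0.2098 -0.     -0.0007] [ 0.0209  0.5615 -0.8981] 0.0851633213735897 0.025
```

View pics/scene0.png

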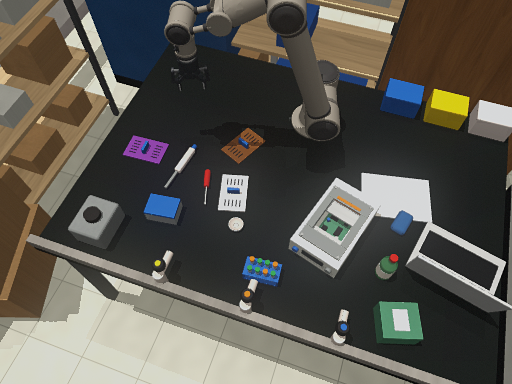

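View pics/top0.png

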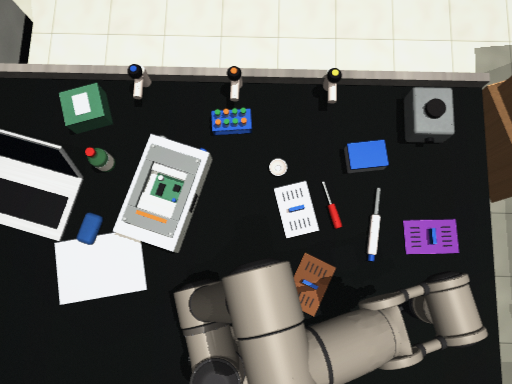

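The top view shows the white panel at about (296,209) with its blue handle, and the instrument at about (165,193) with its orange stripe at about (152,216). The purple and brown panels are decoys. I'll zoom in on both.

Run:
```python
import cv2, numpy as np
t=cv2.imread("pics/top0.png"); s=cv2.imread("pics/scene0.png")
a=cv2.resize(t[125:260,100:220],None,fx=4.4,fy=4.4,interpolation=cv2.INTER_CUBIC); cv2.imwrite("pics/z1.png",a)
b=cv2.resize(s[165:285,280:390],None,fx=4.8,fy=4.8,interpolation=cv2.INTER_CUBIC); cv2.imwrite("pics/z2.png",b)
c=cv2.resize(t[150:250,250:350],None,fx=5,fy=5,interpolation=cv2.INTER_CUBIC); cv2.imwrite("pics/z3.png",c)
```

```text
(no output)
```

View pics/z1.png

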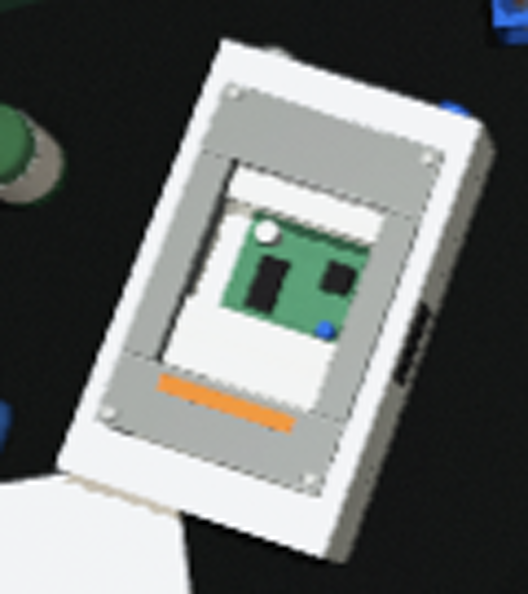

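View pics/z2.png

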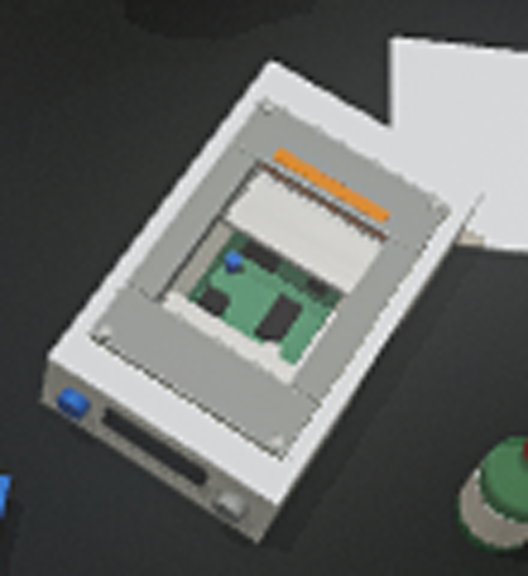

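View pics/z3.png

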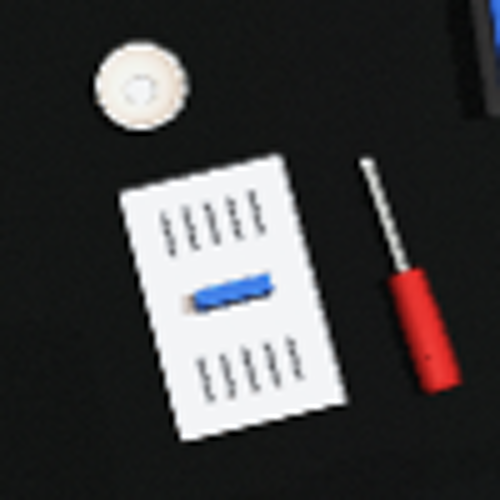

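```bash
cat > h.py <<'E'
import cv2, numpy as np
from workcell import optics
np.set_printoptions(precision=4,suppress=True)
def ray(cam,uv,z):
    c=optics.camera_model(cam); uv=np.atleast_2d(np.float64(uv))
    d=np.c_[uv,np.ones(len(uv))]@np.linalg.inv(c["K"]).T@c["R"]
    o=-c["R"].T@c["t"]; return o+d*((z-o[2])/d[:,2])[:,None]
def proj(cam,X):
    c=optics.camera_model(cam); p=(np.atleast_2d(X)@c["R"].T+c["t"])@c["K"].T
    return p[:,:2]/p[:,2:]
def cloud(cam,d):
    c=optics.camera_model(cam); v,u=np.mgrid[:384,:512]
    p=np.stack([u,v,np.ones_like(u)],-1)@np.linalg.inv(c["K"]).T*d[...,None]
    return (p-c["t"])@c["R"]
E
python3 - <<'E'
from h import *
for n in ("top","scene"):
    z=np.load(n+"0.npz"); im,d=z["im"],z["d"]; P=cloud(n,d); hsv=cv2.cvtColor(im,cv2.COLOR_RGB2HSV)
    H,S,V=[hsv[...,i].astype(int) for i in range(3)]
    X,Y,Z=P[...,0],P[...,1],P[...,2]
    white=((S<50)&(V>150)&(d>0)).astype(np.uint8)
    roi=np.zeros_like(white)
    if n=="top": roi[165:250,265:325]=1
    else: roi[170:214,212:255]=1
    cs,_=cv2.findContours(white*roi,cv2.RETR_EXTERNAL,cv2.CHAIN_APPROX_NONE); c=max(cs,key=cv2.contourArea)
    w=ray(n,c[:,0,:],0.005)[:,:2]
    rc=cv2.minAreaRect((w*1000).astype(np.float32)); print(n,"panel",rc)
    print(" panel z med",np.median(Z[(white*roi)>0]), "corners",cv2.boxPoints(rc))
    bl=((H>100)&(H<130)&(S>120)&(V>60)).astype(np.uint8)*roi
    cs,_=cv2.findContours(bl,cv2.RETR_EXTERNAL,cv2.CHAIN_APPROX_NONE); c=max(cs,key=cv2.contourArea)
    print(" handle@33", cv2.minAreaRect((ray(n,c[:,0,:],0.033)[:,:2]*1000).astype(np.float32)), "z", np.percentile(Z[bl>0],[50,95]))
    # orange
    orr=((H>8)&(H<22)&(S>150)&(V>180)).astype(np.uint8)
    r2=np.zeros_like(orr)
    if n=="top": r2[130:250,110:215]=1
    else: r2[175:280,280:385]=1
    orr*=r2
    cs,_=cv2.findContours(orr,cv2.RETR_EXTERNAL,cv2.CHAIN_APPROX_NONE); c=max(cs,key=cv2.contourArea)
    print(" orange", cv2.minAreaRect((ray(n,c[:,0,:],0.096)[:,:2]*1000).astype(np.float32)),"z",np.median(Z[orr>0]))
    hi=((Z>0.083)&(Z<0.105)).astype(np.uint8)*r2
    cs,_=cv2.findContours(hi,cv2.RETR_EXTERNAL,cv2.CHAIN_APPROX_NONE); c=max(cs,key=cv2.contourArea)
    zz=np.median(Z[hi>0]); print(" instr top z",zz, np.percentile(Z[hi>0],[5,25,75,95]))
    print("  rect", cv2.minAreaRect((ray(n,c[:,0,:],zz)[:,:2]*1000).astype(np.float32)))
E
```

```text
top panel ((482.1294250488281, -212.38648986816406), (169.62474060058594, 111.24060821533203), 15.053387641906738)
 panel z med 0.005437307638918063 corners [[ 385.7818 -180.7022]
 [ 414.6731 -288.1255]
 [ 578.4771 -244.0708]
 [ 549.5858 -136.6475]]
 handle@33 ((480.80828857421875, -211.22047424316406), (11.0280179977417, 47.94975280761719), 15.671167373657227) z [0.0333 0.0382]
 orange ((433.2493896484375, 239.91729736328125), (96.40814971923828, 9.700669288635254), 73.3075180053711) z 0.0972985231184564
 instr top z 0.0932052218367656 [0.0849 0.0888 0.0967 0.0999]
  rect ((513.9011840820312, 214.26089477539062), (201.3577423095703, 328.7085876464844), 73.16204071044922)
scene panel ((483.470947265625, -211.16021728515625), (169.41241455078125, 109.15510559082031), 15.073976516723633)
 panel z med 0.0042847502106994504 corners [[ 387.4857 -180.4898]
 [ 415.8732 -285.889 ]
 [ 579.4562 -241.8306]
 [ 551.0687 -136.4314]]
 handle@33 ((491.0755615234375, -209.9342803955078), (18.77600860595703, 44.680789947509766), 19.366058349609375) z [0.0279 0.0386]
 orange ((434.7327880859375, 240.0660400390625), (96.36662292480469, 10.027931213378906), 73.31483459472656) z 0.09573125003389099
 instr top z 0.0922722589527237 [0.0843 0.088  0.0957 0.0992]
  rect ((520.8855590820312, 215.22976684570312), (199.01901245117188, 333.3302307128906), 73.13862609863281)
```

Run:
```python
from h import *
yaw=np.deg2rad(-16.75); C=np.array([514.5,214.6])/1000
ex=np.array([np.cos(yaw),np.sin(yaw)]); ey=np.array([-ex[1],ex[0]])
xs=np.arange(-180,180,.5)/1000; ys=np.arange(-110,110,.5)/1000
for n in ("top","scene"):
    im=np.load(n+"0.npz")["im"]
    XX,YY=np.meshgrid(xs,ys[::-1]); W=np.stack([C[0]+XX*ex[0]+YY*ey[0],C[1]+XX*ex[1]+YY*ey[1],np.full_like(XX,.096)],-1)
    uv=proj(n,W.reshape(-1,3)).reshape(*XX.shape,2).astype(np.float32)
    rec=cv2.remap(im,uv[...,0],uv[...,1],cv2.INTER_LINEAR)
    cv2.imwrite(f"pics/rec_{n}.png",cv2.cvtColor(rec,cv2.COLOR_RGB2BGR)); np.save(f"rec_{n}.npy",rec)
    g=rec.astype(float).mean(2)
    def edges(p,a): 
        dd=np.gradient(cv2.GaussianBlur(p[None],(0,0),2)[0]); 
        return [(round(a[i]*1000,1),round(dd[i],1)) for i in range(1,len(dd)-1) if abs(dd[i])>2.5 and abs(dd[i])>=abs(dd[i-1]) and abs(dd[i])>abs(dd[i+1])]
    for yc in (-35,0,35):
        i=np.argmin(abs(ys[::-1]-yc/1000)); print(n,"y",yc,edges(g[i-12:i+13].mean(0),xs))
    for xc in (-135,-70,0,60,110,135):
        i=np.argmin(abs(xs-xc/1000)); print(n,"x",xc,edges(g[:,i-8:i+9].mean(1),ys[::-1]))
```

```text
top y -35 [(np.float64(-165.0), np.float64(25.0)), (np.float64(-127.5), np.float64(-10.0)), (np.float64(-92.5), np.float64(-2.7)), (np.float64(-71.5), np.float64(4.9)), (np.float64(-21.5), np.float64(-12.2)), (np.float64(11.5), np.float64(-6.1)), (np.float64(34.5), np.float64(6.1)), (np.float64(43.5), np.float64(-5.6)), (np.float64(51.5), np.float64(9.6)), (np.float64(55.5), np.float64(9.8)), (np.float64(77.5), np.float64(-8.4)), (np.float64(82.5), np.float64(2.6)), (np.float64(134.5), np.float64(5.7)), (np.float64(164.5), np.float64(-18.9))]
top y 0 [(np.float64(-172.0), np.float64(-8.0)), (np.float64(-164.5), np.float64(20.5)), (np.float64(-127.5), np.float64(-8.3)), (np.float64(-72.5), np.float64(4.8)), (np.float64(-21.0), np.float64(-12.9)), (np.float64(24.0), np.float64(8.7)), (np.float64(44.5), np.float64(-4.9)), (np.float64(52.0), np.float64(10.3)), (np.float64(55.5), np.float64(9.5)), (np.float64(77.5), np.float64(-9.3)), (np.float64(83.0), np.float64(3.3)), (np.float64(134.5), np.float64(7.2)), (np.float64(164.0), np.float64(-18.2))]
top y 35 [(np.float64(-171.0), np.float64
[... 4947 characters left out ...]
oat64(-3.9)), (np.float64(49.5), np.float64(-3.2)), (np.float64(40.0), np.float64(2.6)), (np.float64(37.0), np.float64(-3.8)), (np.float64(27.0), np.float64(3.2)), (np.float64(23.5), np.float64(-2.5)), (np.float64(14.5), np.float64(2.9)), (np.float64(11.0), np.float64(-2.6)), (np.float64(-8.5), np.float64(-3.7)), (np.float64(-18.5), np.float64(3.4)), (np.float64(-22.0), np.float64(-3.7)), (np.float64(-32.0), np.float64(3.2)), (np.float64(-35.0), np.float64(-2.7)), (np.float64(-55.0), np.float64(-3.1)), (np.float64(-68.5), np.float64(-6.2)), (np.float64(-73.0), np.float64(4.9)), (np.float64(-80.0), np.float64(5.0)), (np.float64(-83.5), np.float64(4.4)), (np.float64(-97.0), np.float64(-16.0))]
```

View pics/rec_top.png

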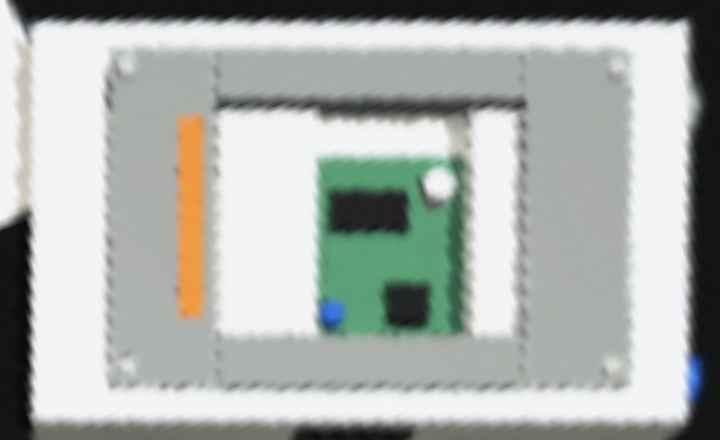

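View pics/rec_scene.png

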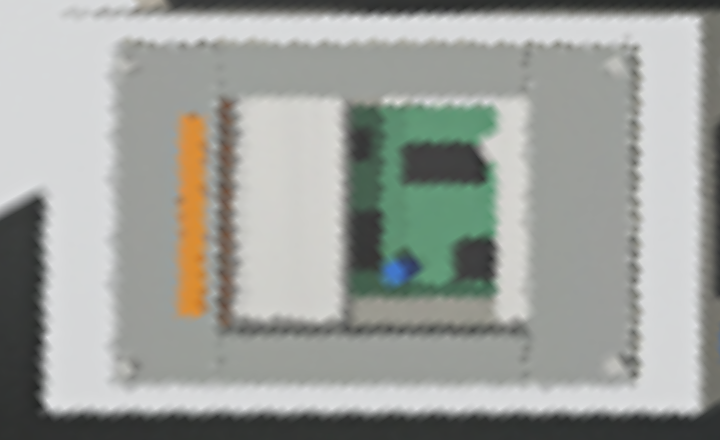

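The two views agree to within about 1 mm on the panel. Its centre is at about (482.8, -211.8) mm, yaw 15.06°, and it measures 170x110.

The opening seams are 154 mm apart as specified, which puts the opening's centre at about (520.5, 214.4) mm, with instrument yaw -16.75°. Next I'll check IK for the whole plan.

```bash
cat >> h.py <<'E'
from workcell import r, command_gripper
from scipy.spatial.transform import Rotation as Rot
G=0.034
YI=np.deg2rad(-16.75); O=np.array([.5205,.2144,0.]); S=1
def tcp(P,yaw,th,s=None):
    s=S if s is None else s
    e=np.array([np.cos(yaw),np.sin(yaw),0]); Z=np.array([0,0,1.])
    X=e*np.cos(th)+Z*np.sin(th); Zp=-e*np.sin(th)+Z*np.cos(th); Y=np.cross(Zp,X)
    return np.asarray(P)+G*Zp, Rot.from_matrix(np.c_[s*Y,s*X,-Zp]).as_quat()
def hatch(xr,za,th,y=0.,s=None):
    """xr: x of the panel's foremost -x top corner in opening frame, za: z of -x lower corner; m"""
    e=np.array([np.cos(YI),np.sin(YI),0]); n=np.array([-e[1],e[0],0])
    xa=xr+.005*np.sin(th); P=O+e*(xa+.085*np.cos(th))+n*y+np.array([0,0,za+.085*np.sin(th)])
    return tcp(P,YI,th,s)
PP=np.array([.4828,-.2118,0]); YP=np.deg2rad(15.06)
def F(): return r.read_state()["contact_force"]
E
python3 - <<'E'
from h import *
for s in (1,-1):
    for nm,p in (("pick",tcp(PP,YP,0,s)),("picku",tcp(PP+[0,0,.15],YP,0,s)),("over",hatch(-.071,.15,.2,0,s)),("tuck",hatch(-.096,.08,.2,0,s)),("flat",hatch(-.085,.078,0,0,s)),("up",hatch(-.085,.25,0,0,s))):
        print(s,nm,p[0],r.solve_ik(*p))
E
```

```text
1 pick [ 0.4828 -0.2118  0.034 ] [-0.5588  0.6284  1.7653 -0.      0.7479 -0.8217]
1 picku [ 0.4828 -0.2118  0.184 ] [-0.5588  0.4156  1.6257 -0.      1.1004 -0.8217]
1 over [0.5268 0.2125 0.2002] [ 0.3057  0.3995  1.6191 -0.1368  0.9614  0.6673]
1 tuck [0.5028 0.2197 0.1302] [ 0.3339  0.4581  1.7525 -0.1672  0.7752  0.7366]
1 flat [0.5205 0.2144 0.112 ] [ 0.2546  0.5608  1.6043 -0.      0.9765  0.5469]
1 up [0.5205 0.2144 0.284 ] [ 0.2546  0.3932  1.3693 -0.      1.3791  0.5469]
-1 pick [ 0.4828 -0.2118  0.034 ] [-0.5588  0.6284  1.7653 -0.      0.7479  2.3199]
-1 picku [ 0.4828 -0.2118  0.184 ] [-0.5588  0.4156  1.6257 -0.      1.1004  2.3199]
-1 over [0.5268 0.2125 0.2002] [ 0.3057  0.3995  1.6191 -0.1368  0.9614 -2.4742]
-1 tuck [0.5028 0.2197 0.1302] [ 0.3339  0.4581  1.7525 -0.1672  0.7752 -2.405 ]
-1 flat [0.5205 0.2144 0.112 ] [ 0.2546  0.5608  1.6043 -0.      0.9765 -2.5947]
-1 up [0.5205 0.2144 0.284 ] [ 0.2546  0.3932  1.3693 -0.      1.3791 -2.5947]
```

Run:
```python
from h import *
p,q=tcp(PP,YP,0)
r.reach(p+[0,0,.13],q)
command_gripper(.05,60)
print(r.move_straight(p,q,speed=.12,max_force=12)); s=r.read_state(); print(s["eef_pos"]-p,s["contact_force"])
command_gripper(0.0,60); print(r.read_state()["grip_width"])
f0=F(); r.move_straight(p+[0,0,.02],speed=.08); f1=F(); print(f0,f1)
r.move_straight(p+[0,0,.2],speed=.2)
s=r.read_state(); print(s["time_s"],s["contact_force"],s["grip_width"])
p,q=hatch(-.071,.2,0)
r.reach(p,q)
r.hold(.3); s=r.read_state(); print(s["time_s"],s["contact_force"],s["grip_width"])
for n in ("scene","top"):
    im,d=optics.get_image(n); cv2.imwrite(f"pics/{n}1.png",cv2.cvtColor(im,cv2.COLOR_RGB2BGR)); np.savez(f"{n}1.npz",im=im,d=d)
```

```text
False
[ 0.0004 -0.0003  0.0007] [0.6215 0.6066 0.6139]
0.010658680736559477
[-0.2676  0.6409  4.9504] [ 0.3825  0.5073 -1.9564]
5.1083 [-0.2409 -0.5634 -1.8532] 0.010786879041922923
6.975 [ 0.1969  0.5137 -1.3932] 0.011150098203718975
```

View pics/scene1.png

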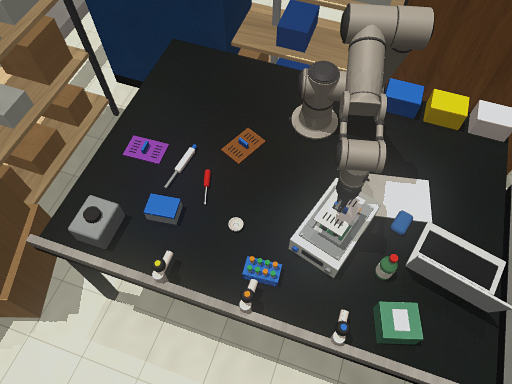

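View pics/top1.png

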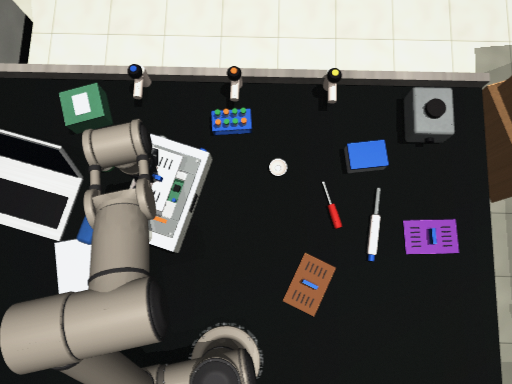

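The panel is in hand, hovering over the hatch at about (335,220) in the scene view. I'll check its pose in hand by overlaying the expected corners.

Run:
```python
from h import *
s=r.read_state(); R=Rot.from_quat(s["eef_rot"]).as_matrix(); t=np.array(s["eef_pos"])
Xp,Zp,Yp=R[:,1],-R[:,2],R[:,0]; P=t-G*Zp
for n in ("scene","top"):
    im=np.load(n+"1.npz")["im"]
    cor=np.array([P+Xp*a*.085+Yp*b*.055+Zp*.005 for a,b in((-1,-1),(1,-1),(1,1),(-1,1))])
    k=5; uv=proj(n,cor); print(n,uv)
    c0=np.floor(uv.mean(0)-[55,50]).astype(int); cr=cv2.resize(im[c0[1]:c0[1]+100,c0[0]:c0[0]+110],None,fx=k,fy=k,interpolation=cv2.INTER_CUBIC)
    cv2.polylines(cr,[np.round((uv-c0+.5)*k).astype(np.int32)],True,(255,0,0),1)
    cv2.imwrite(f"pics/ov_{n}.png",cv2.cvtColor(cr,cv2.COLOR_RGB2BGR))
```

```text
scene [[338.2342 183.9905]
 [312.9799 218.2339]
 [341.0333 235.5871]
 [365.4717 199.7477]]
top [[161.5606 210.653 ]
 [182.266  155.5323]
 [146.9825 144.141 ]
 [125.5952 198.6468]]
```

View pics/ov_scene.png

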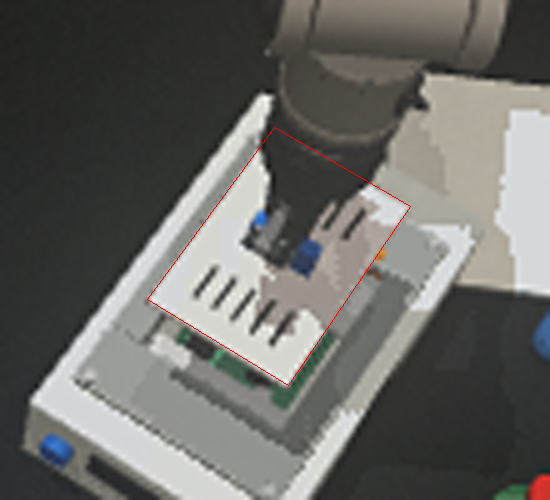

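View pics/ov_top.png

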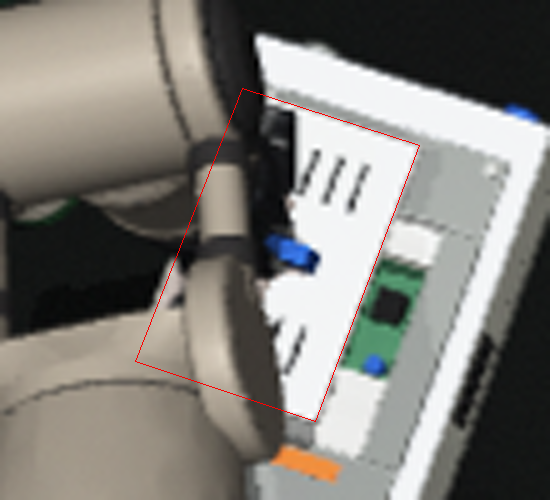

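The overlay fits the held panel within about 1 px in both views. Next: tilt, lower in front of the striped lip, and slide under with force guards.

Run:
```python
from h import *
e=np.array([np.cos(YI),np.sin(YI),0])
r.move_straight(*hatch(-.071,.13,.2),speed=.1)
print(r.move_straight(*hatch(-.071,.0805,.2),speed=.05,max_force=5))
r.hold(.3); f0=F(); s=r.read_state(); print(s["time_s"],f0,s["eef_pos"]-hatch(-.071,.0805,.2)[0])
np.save("f0.npy",f0)
for x in np.arange(-.072,-.0875,-.001):
    st=r.move_straight(*hatch(x,.0805,.2),speed=.02,max_force=9)
    f=F()-f0; s=r.read_state(); err=s["eef_pos"]-hatch(x,.0805,.2)[0]
    print(round(x*1e3,1),st,"Fx",round(f@e,2),"Fz",round(f[2],2),"err",np.round(err*1e3,2),s["time_s"])
    if st or f@e>6.5: break
```

```text
False
9.2083 [-0.7674 -0.319  -2.271 ] [0.0001 0.     0.0002]
-72.0 False Fx 0.66 Fz 1.1 err [-0.07  0.04  0.01] 9.4583
-73.0 False Fx 0.57 Fz 1.11 err [-0.08  0.03 -0.02] 9.7083
-74.0 False Fx 0.79 Fz 0.37 err [-0.07  0.06 -0.  ] 9.9583
-75.0 False Fx -0.99 Fz 0.7 err [-0.05  0.01 -0.  ] 10.2083
-76.0 False Fx 0.8 Fz 1.66 err [-0.06  0.02 -0.01] 10.4583
-77.0 False Fx 0.74 Fz 1.52 err [-0.05  0.03  0.  ] 10.7083
-78.0 False Fx 0.11 Fz 0.9 err [-0.05  0.03  0.02] 10.9583
-79.0 False Fx 0.98 Fz 0.8 err [-0.06  0.04 -0.  ] 11.2083
-80.0 False Fx 2.34 Fz -0.35 err [-0.07  0.03 -0.01] 11.4583
-81.0 False Fx 1.15 Fz 0.47 err [-0.08  0.02 -0.02] 11.7083
-82.0 False Fx 0.93 Fz 0.51 err [-0.05  0.02  0.01] 11.9583
-83.0 False Fx 4.2 Fz 0.14 err [ 0.44 -0.07  0.21] 12.2083
-84.0 False Fx 5.31 Fz 0.57 err [ 0.51 -0.08  0.26] 12.4583
-85.0 False Fx 5.83 Fz 1.1 err [0.28 0.01 0.21] 12.7083
-86.0 False Fx 6.18 Fz 0.27 err [0.26 0.01 0.2 ] 12.9583
-87.0 False Fx 7.05 Fz 1.88 err [ 0.36 -0.02  0.21] 13.2083
```

Rail contact shows at about -82.5 mm (nominal -82) with 4 N, as expected. I'll push on to the hard end in small steps.

Run:
```python
from h import *
e=np.array([np.cos(YI),np.sin(YI),0]); f0=np.load("f0.npy")
for x in list(np.arange(-.0885,-.0925,-.0015))+list(np.arange(-.093,-.0985,-.0005)):
    st=r.move_straight(*hatch(x,.0805,.2),speed=.02,max_force=8)
    fs=[]
    for _ in range(3): r.hold(.03); fs.append(F()-f0)
    f=np.mean(fs,0); s=r.read_state(); err=s["eef_pos"]-hatch(x,.0805,.2)[0]
    print(round(x*1e3,1),st,"Fx",round(f@e,2),"Fz",round(f[2],2),"err",np.round(err*1e3,2),s["grip_width"],s["time_s"])
    if st or f@e>11.5: break
```

```text
-88.5 False Fx 6.66 Fz 0.61 err [ 0.5  -0.06  0.25] 0.010308021016074375 13.5583
-90.0 False Fx 7.15 Fz 0.4 err [ 0.65 -0.09  0.32] 0.010708052528866143 13.9083
-91.5 False Fx 7.89 Fz 0.47 err [ 0.76 -0.13  0.35] 0.010916476330822272 14.2583
-93.0 False Fx 8.01 Fz 0.66 err [ 0.92 -0.16  0.44] 0.010652967576961065 14.6083
-93.5 False Fx 8.17 Fz 1.42 err [ 1.   -0.16  0.44] 0.010668042258478488 14.9583
-94.0 False Fx 8.31 Fz 0.79 err [ 1.02 -0.17  0.45] 0.01091978400289434 15.3083
-94.5 False Fx 8.15 Fz 0.96 err [ 1.08 -0.17  0.48] 0.010786312766802732 15.6583
-95.0 False Fx 8.81 Fz 0.93 err [ 1.11 -0.16  0.5 ] 0.010660170540062892 16.0083
-95.5 False Fx 8.48 Fz 1.18 err [ 1.15 -0.21  0.51] 0.010737541116063886 16.3583
-96.0 False Fx 8.6 Fz 0.95 err [ 1.18 -0.24  0.53] 0.010483532835534713 16.7083
-96.5 False Fx 8.82 Fz 0.75 err [ 1.24 -0.21  0.56] 0.010862088377608135 17.0583
-97.0 False Fx 9.14 Fz 0.51 err [ 1.25 -0.25  0.55] 0.011004967775142835 17.4083
-97.5 False Fx 9.05 Fz 0.81 err [ 1.32 -0.25  0.58] 0.010403012369500421 17.7583
-98.0 False Fx 10.29 Fz 0.02 err [ 1.39 -0.24  0.61] 0.01094739300234296 18.1083
-98.5 False Fx 9.8 Fz 0.75 err [ 1.54 -0.29  0.68] 0.01070333854237562 18.4583
```

Run:
```python
from h import *
e=np.array([np.cos(YI),np.sin(YI),0]); f0=np.load("f0.npy")
for x in np.arange(-.099,-.101,-.0005):
    q=hatch(x,.0805,.2)
    st=r.move_straight(*q,speed=.02,max_force=6)
    fs=[]
    for _ in range(3): r.hold(.04); fs.append(F()-f0)
    f=np.mean(fs,0); s=r.read_state(); err=s["eef_pos"]-q[0]
    rv=(Rot.from_quat(s["eef_rot"])*Rot.from_quat(q[1]).inv()).as_rotvec()
    print(round(x*1e3,1),st,"Fx",round(f@e,2),"Fz",round(f[2],2),"err",np.round(err*1e3,2),"x act",(x+err@e)*1e3,"rot",rv,s["time_s"])
    if st or f@e>12: break
im,d=optics.get_image("scene"); cv2.imwrite("pics/s2.png",cv2.resize(cv2.cvtColor(im,cv2.COLOR_RGB2BGR)[165:285,280:390],None,fx=4.8,fy=4.8,interpolation=cv2.INTER_CUBIC))
```

```text
-99.0 False Fx 11.09 Fz 0.45 err [ 1.92 -0.38  0.84] x act -97.0504752771163 rot [-0.0001 -0.0042  0.0004] 18.8333
-99.5 False Fx 13.06 Fz 0.59 err [ 2.28 -0.47  0.98] x act -97.18428360041776 rot [-0.0002 -0.0049  0.0004] 19.2083
```

View pics/s2.png

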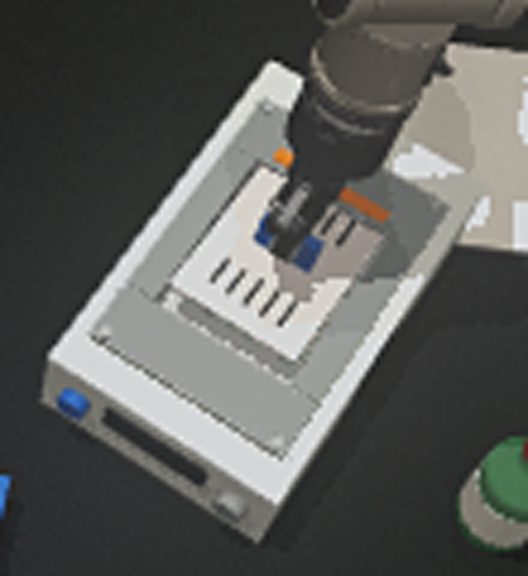

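The hard end is found at about -97 (force rising to 13 N). I'll back off about 0.8 mm and lower the +x edge in small guarded steps.

Run:
```python
from h import *
e=np.array([np.cos(YI),np.sin(YI),0]); f0=np.load("f0.npy")
r.move_straight(*hatch(-.0977,.0805,.2),speed=.02)
xc=-.0977
for k,th in enumerate(np.arange(.18,-.001,-.02)):
    th=max(th,0.); q=hatch(xc,.0795+.005*th,th)
    st=r.move_straight(*q,speed=.03,max_force=5)
    fs=[]
    for _ in range(3): r.hold(.04); fs.append(F()-f0)
    f=np.mean(fs,0); s=r.read_state(); err=s["eef_pos"]-q[0]
    print(round(th,2),st,"Fx",round(f@e,2),"Fz",round(f[2],2),"err",np.round(err*1e3,2),"x act",(xc+err@e)*1e3,s["torque"],s["time_s"])
    if st or f@e>13 or abs(f[2])>5: break
im,d=optics.get_image("scene"); cv2.imwrite("pics/s3.png",cv2.resize(cv2.cvtColor(im,cv2.COLOR_RGB2BGR)[165:285,280:390],None,fx=4.8,fy=4.8,interpolation=cv2.INTER_CUBIC))
```

```text
0.18 False Fx 9.78 Fz 0.67 err [ 1.46 -0.3   0.61] x act -96.21807943887596 [-0.8039 -1.3119 -0.0557] 19.8833
0.16 False Fx 9.26 Fz 1.66 err [ 1.53 -0.3   0.66] x act -96.14445510752469 [-0.8354 -1.3096 -0.0481] 20.2583
0.14 False Fx 9.08 Fz 1.81 err [ 1.55 -0.32  0.68] x act -96.12058575804242 [-0.8476 -1.3188 -0.0956] 20.6333
0.12 False Fx 8.96 Fz 2.42 err [ 1.61 -0.36  0.71] x act -96.05642809170483 [-0.8089 -1.2849 -0.0827] 21.0083
0.1 False Fx 9.07 Fz 2.15 err [ 1.65 -0.35  0.76] x act -96.01705734242067 [-0.7849 -1.2548 -0.0195] 21.3833
0.08 False Fx 9.6 Fz 3.2 err [ 1.71 -0.39  0.78] x act -95.95049291205021 [-0.8266 -1.202  -0.0843] 21.7583
0.06 False Fx 9.59 Fz 3.16 err [ 1.75 -0.36  0.82] x act -95.91615873892384 [-0.8264 -1.1402 -0.0713] 22.1333
0.04 False Fx 9.38 Fz 3.01 err [ 1.77 -0.36  0.79] x act -95.90547360115511 [-0.8091 -1.1713 -0.0099] 22.5083
0.02 False Fx 9.35 Fz 2.87 err [ 1.79 -0.38  0.78] x act -95.87560360094511 [-0.7637 -1.2186 -0.059 ] 22.8833
0.0 False Fx 9.69 Fz 2.77 err [ 1.83 -0.34  0.78] x act -95.8490111918838 [-0.7098 -1.2201 -0.0639] 23.2583
```

View pics/s3.png

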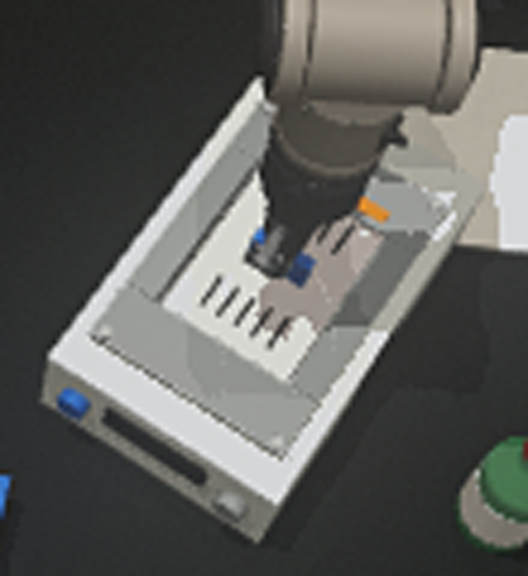

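Flat with no resistance (Fz under 3.5 N, passed clear of the fixed lip). I'll let the rail bring it back towards the stop, then set it down.

Run:
```python
from h import *
e=np.array([np.cos(YI),np.sin(YI),0]); f0=np.load("f0.npy")
for xc in np.arange(-.0965,-.0845,.001):
    q=hatch(xc,.0795,0)
    st=r.move_straight(*q,speed=.02,max_force=5)
    fs=[]
    for _ in range(3): r.hold(.03); fs.append(F()-f0)
    f=np.mean(fs,0); s=r.read_state(); err=s["eef_pos"]-q[0]
    print(round(xc*1e3,1),st,"Fx",round(f@e,2),"Fz",round(f[2],2),"err",np.round(err*1e3,2),"x act",(xc+err@e)*1e3,s["time_s"])
    if st or f@e<2.5 or abs(f[2])>6: break
im,d=optics.get_image("scene"); cv2.imwrite("pics/s4.png",cv2.resize(cv2.cvtColor(im,cv2.COLOR_RGB2BGR)[165:285,280:390],None,fx=4.8,fy=4.8,interpolation=cv2.INTER_CUBIC))
```

```text
-96.5 False Fx 9.09 Fz 3.16 err [ 1.69 -0.33  0.75] x act -94.78489993697251 23.6583
-95.5 False Fx 8.23 Fz 3.1 err [ 1.6  -0.29  0.76] x act -93.88872870590247 24.0083
-94.5 False Fx 8.33 Fz 3.59 err [ 1.47 -0.23  0.74] x act -93.02170766570087 24.3583
-93.5 False Fx 7.86 Fz 2.4 err [ 1.41 -0.22  0.71] x act -92.08660103699549 24.7083
-92.5 False Fx 7.66 Fz 3.08 err [ 1.27 -0.2   0.66] x act -91.22470325411108 25.0583
-91.5 False Fx 7.88 Fz 3.33 err [ 1.18 -0.13  0.64] x act -90.32994462176696 25.4083
-90.5 False Fx 6.99 Fz 3.28 err [ 1.07 -0.1   0.57] x act -89.4473855440513 25.7583
-89.5 False Fx 6.86 Fz 2.52 err [ 1.   -0.09  0.52] x act -88.51784210497516 26.1083
-88.5 False Fx 6.6 Fz 3.67 err [ 0.85 -0.05  0.46] x act -87.66797889616414 26.4583
-87.5 False Fx 5.99 Fz 2.89 err [ 0.75 -0.01  0.46] x act -86.77843933453727 26.8083
-86.5 False Fx 5.76 Fz 2.73 err [0.65 0.02 0.4 ] x act -85.88300195815629 27.1583
-85.5 False Fx 6.09 Fz 3.73 err [0.28 0.12 0.21] x act -85.26879481506472 27.5083
```

View pics/s4.png

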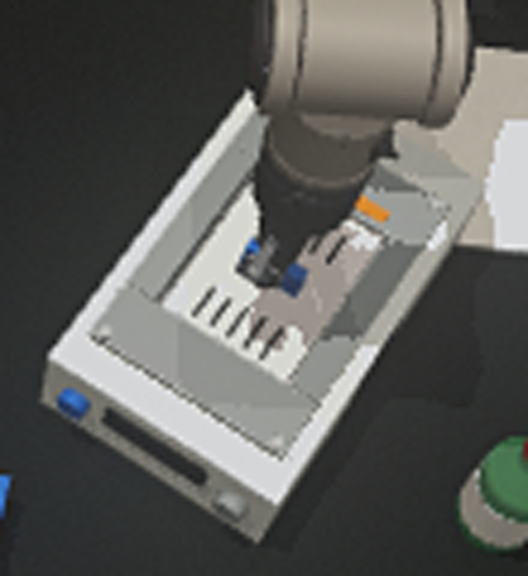

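The stop is felt at about -85.3. I'll set down gently with a guard, then release.

Run:
```python
from h import *
e=np.array([np.cos(YI),np.sin(YI),0]); f0=np.load("f0.npy")
r.move_straight(*hatch(-.086,.0795,0),speed=.02); r.hold(.1); f1=F()
for z in np.arange(.079,.0768,-.0005):
    q=hatch(-.086,z,0)
    st=r.move_straight(*q,speed=.01,max_force=5)
    fs=[]
    for _ in range(3): r.hold(.04); fs.append(F()-f1)
    f=np.mean(fs,0); s=r.read_state(); err=s["eef_pos"]-q[0]
    print(round(z*1e3,1),st,"Fx",round(f@e,2),"Fz",round(f[2],2),"err",np.round(err*1e3,2),s["torque"],s["time_s"])
    if st or f[2]>3: break
```

```text
79.0 False Fx -0.47 Fz -0.33 err [0.34 0.11 0.1 ] [-0.1607 -0.758  -0.0889] 28.2833
78.5 False Fx -0.67 Fz -0.37 err [0.4  0.12 0.16] [-0.2493 -0.7599 -0.1088] 28.6583
78.0 False Fx -1.86 Fz 4.93 err [0.39 0.15 0.6 ] [-0.3651 -0.5524 -0.0793] 29.0333
```

Run:
```python
from h import *
q=hatch(-.086,.0785,0); r.move_straight(*q,speed=.01)
command_gripper(.045,20); r.hold(.3); f=F(); print(f, r.read_state()["grip_width"])
p=np.array(r.read_state()["eef_pos"])
print(r.move_straight(p+[0,0,.06],speed=.05,max_force=4)); print(F())
r.move_straight(p+[0,0,.17],speed=.15)
r.movej([-1.294,0.342,1.524,0,1.275,-0.146]); print(r.read_state()["time_s"])
for n in ("scene","top"):
    im,d=optics.get_image(n); cv2.imwrite(f"pics/{n}5.png",cv2.cvtColor(im,cv2.COLOR_RGB2BGR)); np.savez(f"{n}5.npz",im=im,d=d)
e=np.array([np.cos(YI),np.sin(YI),0]);nn=np.array([-e[1],e[0],0])
for n in ("top","scene"):
    z=np.load(n+"5.npz"); P=cloud(n,z["d"]); L=(P-O); x=L@e; y=L@nn; Z=P[...,2]
    m=(abs(x)<.07)&(abs(y)<.045)&(Z<.092)&(Z>.06)&~((abs(x)<.03)&(abs(y)<.04))
    A=np.c_[x[m],y[m],np.ones(m.sum())]; co=np.linalg.lstsq(A,Z[m],rcond=None)[0]; print(n,"panel plane slopes,z",co,m.sum())
    hsv=cv2.cvtColor(z["im"],cv2.COLOR_RGB2HSV); b=(abs(x)<.06)&(abs(y)<.06)&(hsv[...,0]>100)&(hsv[...,0]<130)&(hsv[...,1]>120)
    v,u=np.nonzero(b); w=ray(n,np.c_[u,v],.111)-O; print(" handle rect (opening frame)",cv2.minAreaRect((np.c_[w@e,w@nn]*1000).astype(np.float32)))
    a=cv2.imread(f"pics/{n}5.png"); a=a[125:260,100:220] if n=="top" else a[165:285,280:390]
    cv2.imwrite(f"pics/z5{n}.png",cv2.resize(a,None,fx=4.4,fy=4.4,interpolation=cv2.INTER_CUBIC))
```

```text
[-0.676   0.2024 -0.213 ] 0.04490021789429859
False
[-0.2149 -0.7157 -0.0427]
34.9167
top panel plane slopes,z [-0.      0.004   0.0836] 782
 handle rect (opening frame) ((-1.4813237190246582, -3.598663330078125), (52.5920524597168, 11.75943374633789), 89.77496337890625)
scene panel plane slopes,z [ 0.0027 -0.0002  0.0823] 492
 handle rect (opening frame) ((7.83629035949707, 1.116983413696289), (22.699914932250977, 46.27516174316406), 0.25510725378990173)
```

View pics/z5top.png

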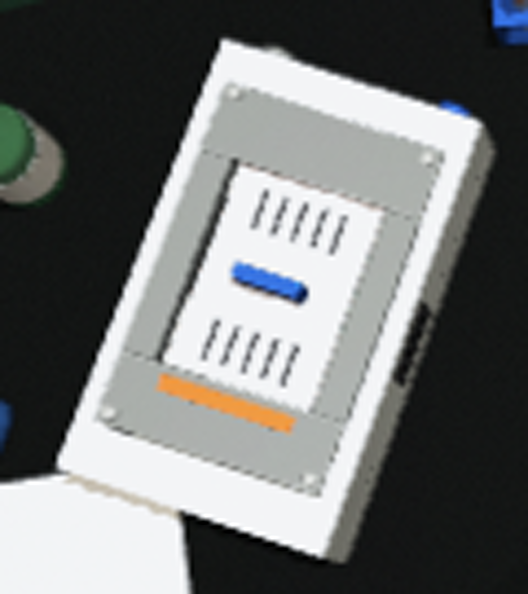

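View pics/z5scene.png

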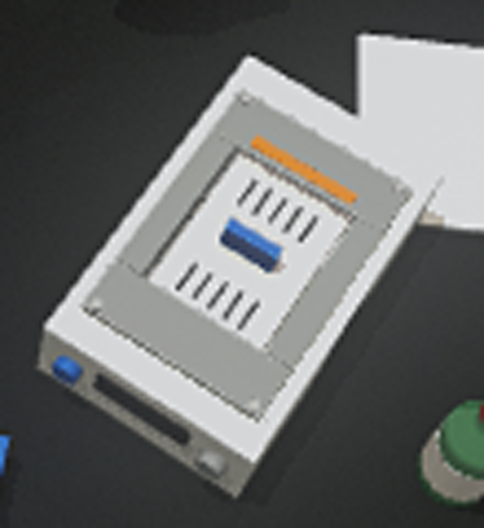

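The panel lies flat under both lips: plane slopes are at most 0.004 rad and the top is at about 83 mm, as expected when fitted.

```bash
python3 -c "
from workcell import r
r.finish_job(); print(r.read_state()['time_s'])"
```

```text
the job is handed in; nothing more can be done
the job is handed in; nothing more can be done
```

The white panel is back in the hatch, lying flat under both lips, and released. I handed the job in at about 35 s of robot time; it reports no verdict.

**What I did:**
- I gripped the panel by its blue handle and tilted it 0.2 rad.
- I tucked its first edge under the striped lip and pushed the rail to its hard end; the push peaked at about 13 N.
- I backed off about 1 mm, lowered the other edge past the plain lip, let the rail bring the panel back to the stop, set it on the ledges and opened the gripper.

**Last checks:**
- **Height and tilt:** depth put the panel's top at 82.3 mm (scene) and 83.6 mm (top); 83 mm is expected when fitted. Slopes were at most 0.004 rad.
- **Squareness:** the handle was square to the instrument within about 0.005 rad.
- **Position:** both views show the panel's ends under both lips.
- **Robot:** the arm was back at its start pose, touching nothing.
- **Other things on the bench:** I saw no sign that anything else moved, but I did not measure their positions again.

**Disagreements:**
- **Handle position:** the two views differed, at -1.5 / -3.6 mm (x / y) from the top and 7.8 / 1.1 mm from the scene. I put this down to the handle's side faces being visible, and relied on the panel's plane and the stop contact instead.
- **Hard end:** I felt it about 1 mm farther along than the pictures suggested.

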